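# Pack the wide gap with the spacer and hold the tile flush

### The job

Take the flat, parallel-sided spacer out of the compartmented parts bin and stand it upright in the mounting frame, foot on the frame's floor, in the gap beside the tile on the one side where the gap is wide enough for it, and let go of it. Then press the sprung white tile down until its top is flush with the frame's rim and finish the job while still holding it pressed there with the fingers. Leave the wedge and the pin in the bin, and do not disturb the dropping bottle or the petri dish.

Things in the scene. Friction and masses are not known exactly. Their poses are not given: they have to be found in the camera images.
- frame: Grey metal mounting frame fixed on the bench: base plate 84 (x) x 138 (y) x 8 mm; rails along y at its x ends (inner faces x = +-34 mm) reach the rim, 26 mm above the bench. A sprung bed in its middle carries the tile; a fence stands on each y side. Floor of the gaps beside the tile: base plate top, 8 mm above the bench. Origin: centre of the underside, on the bench; z up.
- thin_fence: Thin grey metal bar 67 (x) x 8 (y) x 18 mm, fixed on the base plate along the frame's x, 53 mm from the frame's origin along its +y or -y (this changes); top level with the rim. Between it and the tile is the wide gap, 17 mm, 18 mm deep below the rim, its middle at frame x = 0, y = +-40.5 mm. Origin: centre of its underside, 8 mm above the bench.
- thick_fence: Thick grey metal bar 67 (x) x 26 (y) x 18 mm, fixed like the thin one on the other side of the tile; the gap between it and the tile is only 8 mm. Origin: centre of its underside.
- tile: White ceramic tile 64 x 64 x 12 mm, loose, about 0.12 kg, on the sprung bed, kept from sliding by steel lips at the bed's corners (they reach 3 mm into the gaps, only beyond 25 mm from the frame's middle along x). Origin: centre of its underside. Untouched, its underside is 19 mm and its top 31 mm above the bench, 5 mm above the rim.
- bed (a joint): How far the sprung bed under the tile is pressed down, m: 0 untouched, 0.005 at its rigid bottom stop, where the tile's top is flush with the frame's rim (26 mm above the bench). Pushing the tile down takes about 1 N at first and 6 N to reach the stop; let go, it rises again. It is guided and does not tip.
- bin: Grey open bin fixed on the bench, 200 (x) x 72 (y) x 26 mm high, walls and floor 4 mm, two dividers across x make three compartments in a row along its x axis, 64 mm apart. Origin: centre of the underside. Each compartment holds one upright part; which is where changes.
- spacer: The spacer: flat parallel-sided steel block standing upright, 30 (its x) x 12 (its y) x 66 mm high, foot slightly tapered, fine dark lines near the top. About 0.08 kg. Origin: centre of the foot's underside, z up its height. It stands on the bin's floor, 4 mm above the bench, so it sticks up far above the bin's walls; pinch its upper part across the 12 mm.
- wedge: Steel wedge of about the spacer's height, 30 mm wide, about 30 mm thick at the foot and 17 mm at the top. Not needed; stays in the bin. Origin: centre of the foot.
- pin: Round steel pin 64 mm high with a wider foot (22 mm) and head (18 mm). Not needed; stays in the bin. Origin: centre of the foot.
- dropper: Brown dropping bottle 39 x 39 x 120 mm, standing loose behind the work; not to be disturbed. Origin: centre of its underside.
- petri: Glass petri dish 93 mm across, 16 mm high, loose in front of the work; not to be disturbed. Origin: centre of its underside.
Not all that is in view belongs to the job. Leave any brown look-alike of the tile alone.

How it is judged:
By the outcome, as a careful person would: the job done as asked, in the order asked, and still so for the second after the job is handed in, while the arm keeps its last pose, push and grip.
It also fails if it takes over 45 s, if anything falls off the work surface, if the arm or the gripper's body presses on something with over 40 N, if the wrist force passes 120 N, or if a joint passes its speed limit or range.

### The arm

A 6-joint arm with a two-finger parallel gripper is mounted at the origin on a cart in front of the work surface, level with it; the furniture and walls round the work are solid. World frame = base frame: x ahead of the robot, y to its left, z up, the work surface at z = 0. Lengths are in m, angles in rad, forces in N, time in s.
With the tool pointing down it reaches from about 0.35 to 0.85 m from the base axis. Payload 8.1 kg.
Tool frame: the origin (TCP) lies at the very end of the fingers, on their centre line; the grasp point (between the pads) lies 19 mm behind it; z points along the fingers, y is the line along which they close (so a half turn about z gives the same grasp; the last joint's range is limited). The gripper opens to 93 mm and grips with 3 to 60 N. Pads are 15 mm wide; open, the fingers measure 128 mm over their backs; the gripper's body (75 mm by 188 mm) begins 65 mm behind the grasp point.
Start: joints at [1.045, 0.13, 1.488, -0, 1.523, -0.085], TCP at [0.256, 0.543, 0.219] pointing down, gripper open.
Joint ranges: [-2.96, 2.96], [-0.89, 2.26], [0.02, 2.5], [-1.34, 4.48], [0, 2.73], [-2.66, 2.66]. Speed limits (rad/s): [2.39, 2.39, 2.79, 3.14, 3.14, 3.14].

### API

Orientations are given as a rotation vector (axis times angle).
In Python, from plant import robot gives the robot as it stands. The module is installed in compiled form; this text tells all that it offers.
- The arm moves only by the tool play_rows, never from a script. Its argument "increments" is text: rows parted by semicolons, each of 5 numbers parted by spaces: the shift along the tool's x, y, z in mm, then the turn about the tool's z in degrees, then the closure, from -1 (fully open) to 1 (shut). In form: dx dy dz yaw claw; .... A call has 1 to 20 rows; each row is the pose to reach, as a shift and turn from the pose commanded when the call began, along the tool's axes at that moment; what a row does not reach only later rows make up. A row lasts 1/10 s, in which the tool goes at most 50 mm and 8.59 degrees, less where a joint would pass 70% of its speed; a pose out of reach is approached as far as the arm can. A call with a gripper value outside its range is refused whole. The fingers move at their own pace and stop on an object; "force" is the grip in N (left out, the last holds). Time passes only in rows, so rows that repeat a pose let the fingers close. It gives the time, the measured TCP pose, the force, the opening and the grip force at its end, in the units of the state.
- robot.read_state(): the state, without advancing time (a new reading comes with each control period).
- robot.read_camera(name): name is "side" or "top" or "wrist"; returns the picture (420x560x3 uint8, blue, green, red); there is no depth.
- robot.calibration(name): a dict with "vertical_fov" (degrees; the focal length in pixels is half the picture's height over the tangent of half this angle, whatever the lens; pixels are square), "cx", "cy" (the principal point, pixels), "D" ([k1, k2, p1, p2, k3] as OpenCV has them; the pictures are not rectified), "rvec" (rotation vector, rad) and "tvec" (3), from world to camera coordinates, as OpenCV has them. Camera axes: x right, y down, z forward; pixel columns grow to the right and rows downward; lengths in m; the calibration is good to about 2 mm. A picture is of the moment at which its call begins: read the wrist's pose just before it. calibration takes no time and is no camera call; for the wrist camera it gives the pose at the moment of the call.
- robot.close_job(): hands the job in; it is judged then, once.
Trained networks look in the newest picture that a camera, given by its name, has taken for a name from the list of things; names that differ only in an ending like _2 or _b are one class to them, and where a whole thing is asked for, a point or a joint stands for the part that bears it (a point fixed in the world has none). Each returns a list of dicts, best first, with "conf" (0 to 1); they miss things now and then, are a little off and sometimes report something else, mostly with a low value. They report only what shows in the picture. A call takes as long as a camera call. They do not tell look-alikes from the thing itself.
- robot.recognise(camera, query): "centre" ([x, y, z] in m, in world coordinates, good to about 4 mm: the middle of the surface that is visible of it).
- robot.regions_of(camera, query): "pixels" (420x560 bool, what is visible of it).
- robot.landmark_of(camera, query): "centre" ([x, y, z] in m, in world coordinates, good to about 4 mm: a listed point, or the origin of a listed thing).
The state is a dict: "t": time; "q": joint angles; "dq": joint speeds; "joint_torque": joint torques, N m; "tool_pos": TCP position; "orientation": TCP orientation; "force": force on the tool from outside, world axes, zero at the start; "wrist_torque": the same for the moment, N m; "opening": finger opening in m; "gripper_force": force on a finger pad.
Only numpy, scipy, OpenCV 4.12 (cv2) and the standard library are available. Lean on these libraries where they do the work, as an engineer would, in place of code of your own. Each camera call takes 0.05 s, during which the arm holds its last target. There are 200 camera calls.

## Working session

There is one attempt and no reset: what is moved stays moved. The work goes in short steps, Python scripts to look and compute and a tool call to move; the robot and the scene stay as the last step left them, time stands still between calls to the robot, and variables do not carry over. Pictures are saved under pics/ and viewed, at most 10 in all, crops included, and the job is handed in when it is done.

Besides the shell and the picture viewer there is one more tool, called after "Call:" by a JSON object that holds its "api" and its "payload". play_rows: Moves the arm, as the interface text tells. Its arguments: {"type":"object","properties":{"increments":{"type":"string"},"force":{"type":"number"}},"required":["increments"]}

```bash
mkdir -p pics; cat > h.py <<'E'
import numpy as np, cv2
from plant import robot
def cam(n):
    c=robot.calibration(n); f=210/np.tan(np.radians(c["vertical_fov"])/2)
    K=np.array([[f,0,c["cx"]],[0,f,c["cy"]],[0,0,1.]])
    return K,np.array(c["D"],float),np.array(c["rvec"],float),np.array(c["tvec"],float)
def px2w(c,uv,z):
    K,D,r,t=c; R=cv2.Rodrigues(r)[0]
    p=cv2.undistortPoints(np.array(uv,float).reshape(-1,1,2),K,D).reshape(-1,2)
    d=np.c_[p,np.ones(len(p))]@R; o=-R.T@t
    return o+d*((z-o[2])/d[:,2])[:,None]
def w2px(c,P):
    K,D,r,t=c; return cv2.projectPoints(np.array(P,float).reshape(-1,1,3),r,t,K,D)[0].reshape(-1,2)
E
python3 - <<'E'
from h import *
np.set_printoptions(precision=4,suppress=True)
for n in ["top","side"]:
    im=robot.read_camera(n); cv2.imwrite(f"pics/{n}0.png",im); c=cam(n)
    R=cv2.Rodrigues(c[2])[0]; print(n,"pos",-R.T@c[3])
    for q in ["spacer","wedge","pin","bin","frame","thin_fence","thick_fence","tile","dropper","petri"]:
        for f in [robot.landmark_of]:
            for d in f(n,q)[:2]: print(q,np.round(d["centre"],4),round(d["conf"],2),w2px(c,d["centre"]).round()[0])
s=robot.read_state();print(s["t"],s["tool_pos"],s["orientation"])
E
```

```text
top pos [0.3877 0.0565 1.1632]
spacer [0.5802 0.2925 0.0037] 0.58 [184. 198.]
wedge [0.4554 0.2676 0.0058] 0.8 [194. 250.]
wedge [ 0.5473 -0.0713  0.019 ] 0.6 [337. 209.]
pin [0.5244 0.2712 0.0056] 0.52 [193. 221.]
bin [ 0.5198  0.2762 -0.0012] 0.94 [191. 223.]
bin [ 0.5506 -0.072  -0.0011] 0.17 [337. 209.]
frame [ 0.5506 -0.0725 -0.0006] 0.77 [337. 209.]
thin_fence [ 0.5219  0.2778 -0.001 ] 0.57 [191. 222.]
thin_fence [ 0.5358 -0.1232  0.0117] 0.5 [359. 214.]
thick_fence [ 0.5558 -0.0227  0.0082] 0.72 [316. 206.]
tile [ 0.4197 -0.1781 -0.0026] 0.58 [383. 263.]
tile [ 0.5462 -0.0739  0.0162] 0.55 [338. 210.]
dropper [0.7089 0.1087 0.0003] 0.63 [261. 145.]
petri [ 0.36    0.0937 -0.0007] 0.6 [268. 290.]
side pos [0.339  0.8708 0.6237]
spacer [0.5941 0.2993 0.0026] 0.64 [219. 302.]
wedge [ 0.4573  0.2635 -0.    ] 0.72 [304. 302.]
pin [0.5218 0.2695 0.004 ] 0.81 [266. 296.]
pin [ 0.5484 -0.0742  0.021 ] 0.67 [297. 180.]
bin [0.5253 0.2796 0.0029] 0.94 [262. 301.]
frame [ 0.5536 -0.0715  0.0012] 0.63 [294. 188.]
thin_fence [ 0.5366 -0.1227  0.0065] 0.63 [307. 175.]
thin_fence [0.5909 0.2968 0.0053] 0.36 [221. 300.]
thick_fence [ 0.5576 -0.022   0.01  ] 0.91 [287. 197.]
tile [ 0.416  -0.1727 -0.0013] 0.69 [362. 174.]
tile [ 0.5473 -0.0756  0.021 ] 0.56 [298. 180.]
dropper [0.7052 0.1067 0.0015] 0.79 [200. 224.]
petri [0.3634 0.0911 0.0012] 0.95 [373. 247.]
1.1 [0.256  0.5427 0.2186] [ 0.6868  3.0656 -0.    ]
```

```bash
python3 - <<'E'
import cv2,numpy as np
t=cv2.imread("pics/top0.png");s=cv2.imread("pics/side0.png")
a=cv2.resize(s[230:330,180:340],(800,500),interpolation=cv2.INTER_CUBIC)
cv2.imwrite("pics/binside.png",a)
cv2.imwrite("pics/topc.png",cv2.resize(t[120:320,150:416],(798,600),interpolation=cv2.INTER_CUBIC))
E
```

```text
(no output)
```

View pics/binside.png

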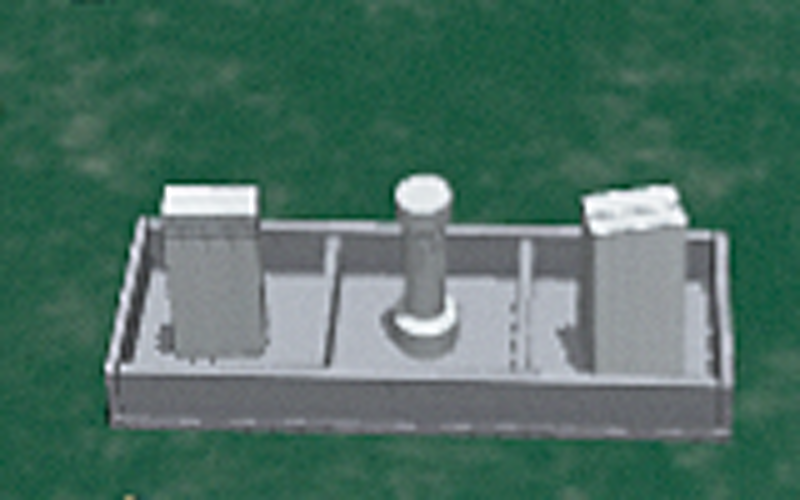

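View pics/topc.png

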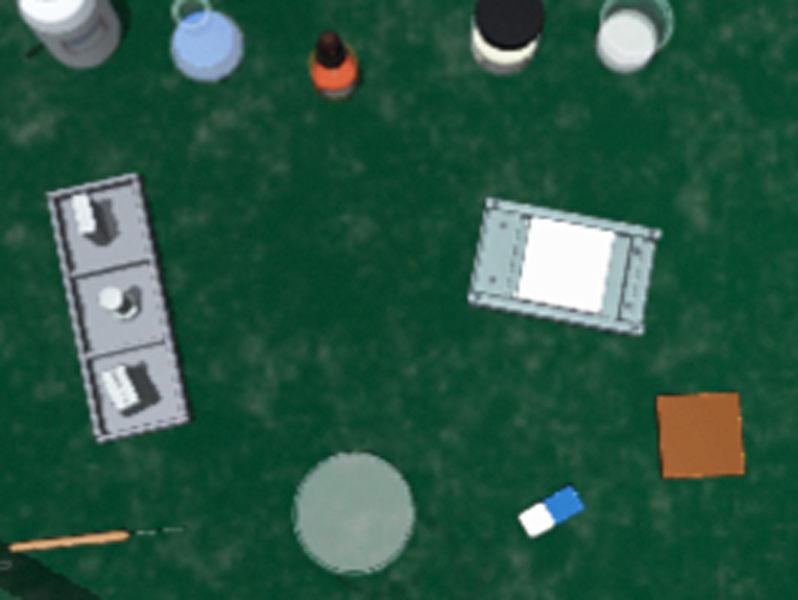

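Lookalikes in the side view are the left slab (222,270), the pin (265,270) and the right slab (307,275). The left slab has parallel sides and a dark line near its top, so it is the spacer. The right slab has a broad foot and a patterned top, so it is the wedge. The white tile is in the frame at (338,210) in the top view, and the brown look-alike is at (383,263). The wide gap is on the world -y side, next to the thin fence. Next I hover above the spacer and look with the wrist camera.

Call:
{"api": "play_rows", "payload": {"increments": "-400 -84 0 -35 -1;-400 -84 0 -35 -1;-400 -84 0 -35 -1;-400 -84 0 -35 -1;-400 -84 0 -35 -1;-400 -84 0 -35 -1;-400 -84 0 -35 -1;-400 -84 0 -35 -1;-400 -84 0 -35 -1;-400 -84 0 -35 -1;-400 -84 0 -35 -1;-400 -84 0 -35 -1"}}

```text
t: 2.3
tool_pos: [0.5807, 0.2974, 0.2187]
orientation: [0.269, -3.13, -0.001]
force: [-1.1, 0.1, 0.4]
opening: 0.0934
gripper_force: 0.0
```

```bash
python3 - <<'E'
from h import *
np.set_printoptions(precision=4,suppress=True)
s=robot.read_state(); print(s["t"],s["tool_pos"],s["orientation"],s["q"])
im=robot.read_camera("wrist"); c=cam("wrist"); cv2.imwrite("pics/w1.png",im)
R=cv2.Rodrigues(c[2])[0]; print("cam",-R.T@c[3],R[2])
for q in ["spacer","wedge","pin"]:
    for d in robot.landmark_of("wrist",q)[:2]: print(q,d["centre"],round(d["conf"],2),w2px(c,d["centre"])[0])
for d in robot.regions_of("wrist","spacer")[:1]:
    m=d["pixels"].astype(np.uint8); np.save("m1.npy",m); cs,_=cv2.findContours(m,0,2); cv2.drawContours(im,cs,-1,(0,0,255),1)
cv2.imwrite("pics/w1m.png",im)
E
```

```text
2.3 [0.5807 0.2974 0.2187] [ 0.2692 -3.1296 -0.0008] [ 0.3944  0.272   1.3276  0.0006  1.5423 -1.3481]
cam [0.5049 0.2842 0.3833] [ 0.274   0.0464 -0.9606]
spacer [0.582, 0.294, 0.0045] 0.65 [275.7111 180.3535]
wedge [0.4534, 0.2643, 0.0017] 0.77 [269.2086  68.7881]
pin [0.5204, 0.2724, 0.0027] 0.54 [266.7925 128.2807]
```

View pics/w1m.png

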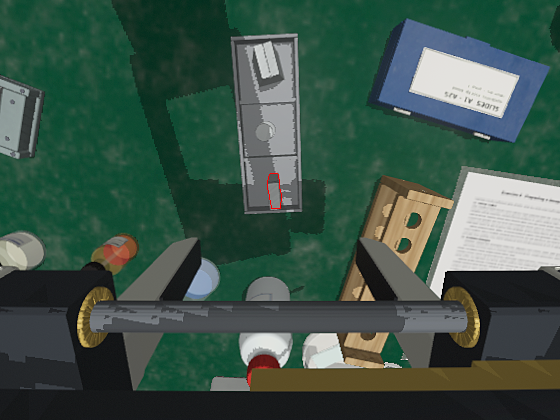

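```bash
python3 - <<'E'
from h import *
im=cv2.imread("pics/w1.png")[150:220,230:310]
cv2.imwrite("pics/w1c.png",cv2.resize(im,None,fx=8,fy=8,interpolation=cv2.INTER_CUBIC))
c=cam("wrist")
print(w2px(c,[[.5807,.2974,.2],[.582,.294,.07],[.582,.294,.004]]))
E
```

```text
[[279.50068338 238.9612796 ]
 [275.77412008 192.26706354]
 [276.22735255 179.86555797]]
```

View pics/w1c.png

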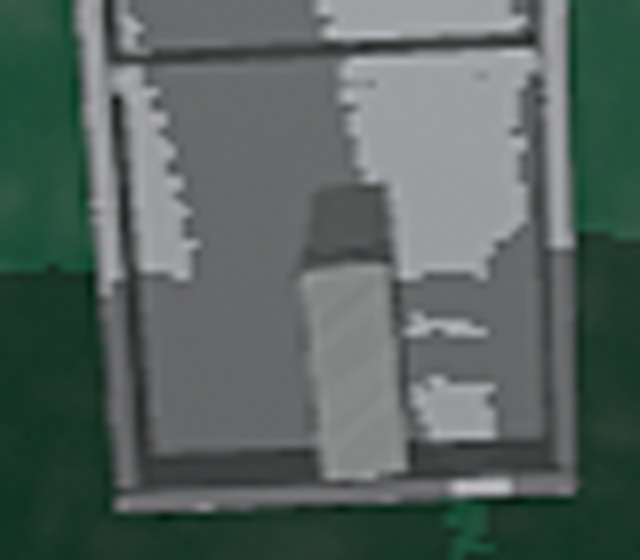

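The crop shows the spacer's top face with corners at (302,268), (390,262), (408,470) and (325,478). It is parallel-sided, which confirms the choice.

```bash
python3 - <<'E'
from h import *
np.set_printoptions(precision=4,suppress=True)
c=cam("wrist")
uv=np.array([(302,268),(390,262),(408,470),(325,478)])/8-.5+[230,150]
P=px2w(c,uv,.070); print(P,P.mean(0)); 
d=(P[2]+P[3]-P[0]-P[1])[:2]; print(np.degrees(np.arctan2(d[1],d[0])),np.linalg.norm(d)/2)
s=robot.read_state();R=cv2.Rodrigues(np.array(s["orientation"]))[0]
print(np.degrees(np.arctan2(R[1,1],R[0,1]))); print("tool delta mm",R.T@(P.mean(0)-s["tool_pos"])*1e3)
print(R)
E
```

```text
[[0.5736 0.2834 0.07  ]
 [0.5708 0.2947 0.07  ]
 [0.5987 0.302  0.07  ]
 [0.6017 0.2912 0.07  ]] [0.5862 0.2928 0.07  ]
15.012674286259166 0.0289670836587302
99.83409125144111
tool delta mm [ -4.1489  -4.9535 148.911 ]
[[-0.9853 -0.1708  0.0003]
 [-0.1708  0.9853  0.0002]
 [-0.0003  0.0001 -1.    ]]
```

Call:
{"api": "play_rows", "payload": {"increments": "-4 -5 0 -5 -0.3;-4 -5 50 -5 -0.3;-4 -5 100 -5 -0.3;-4 -5 140 -5 -0.3;-4 -5 165 -5 -0.3;-4 -5 177 -5 -0.3;-4 -5 177 -5 -0.3;-4 -5 177 -5 1;-4 -5 177 -5 1;-4 -5 177 -5 1;-4 -5 177 -5 1;-4 -5 177 -5 1;-4 -5 177 -5 1;-4 -5 177 -5 1;-4 -5 177 -5 1", "force": 30}}

```text
t: 4.05
tool_pos: [0.5867, 0.2918, 0.0417]
orientation: [-0.403, 3.116, 0.0]
force: [-0.5, -0.4, 1.0]
opening: 0.0116
gripper_force: 30.0
```

Call:
{"api": "play_rows", "payload": {"increments": "0 0 -30 0 1;0 0 -70 0 1;0 0 -110 0 1;147 -380 -110 27 1;147 -380 -110 27 1;147 -380 -110 27 1;147 -380 -110 27 1;147 -380 -110 27 1;147 -380 -110 27 1;147 -380 -110 27 1;147 -380 -110 27 1;147 -380 -110 27 1;147 -380 -110 27 1;147 -380 -110 27 1;147 -380 -110 27 1"}}

```text
t: 5.55
tool_pos: [0.5414, -0.1115, 0.1515]
orientation: [-0.333, -3.124, -0.001]
force: [0.7, 0.3, -1.1]
opening: 0.0119
gripper_force: 30.0
```

```bash
python3 - <<'E'
from h import *
np.set_printoptions(precision=4,suppress=True)
s=robot.read_state(); print(s["t"],s["tool_pos"],s["orientation"],s["q"],s["opening"])
im=robot.read_camera("wrist"); c=cam("wrist"); cv2.imwrite("pics/w2.png",im)
for q in ["frame","thin_fence","thick_fence","tile","spacer"]:
    for d in robot.landmark_of("wrist",q)[:2]: print(q,np.array(d["centre"]),round(d["conf"],2),w2px(c,d["centre"])[0])
# predicted tile-top corners and gap outline
o=np.array([.549,-.0735]);a=np.radians(-11.7);M=np.array([[np.cos(a),-np.sin(a)],[np.sin(a),np.cos(a)]])
for n,z,pts in [("tile",.031,[(-32,-32),(32,-32),(32,32),(-32,32)]),("rim",.026,[(-42,-69),(42,-69),(42,69),(-42,69)])]:
    print(n,w2px(c,np.c_[o+np.array(pts)/1e3@M.T,np.full(4,z)]).round())
cv2.imwrite("pics/w2z.png",cv2.resize(im[120:300,160:400],None,fx=3.3,fy=3.3,interpolation=cv2.INTER_CUBIC))
E
```

```text
5.55 [ 0.5414 -0.1115  0.1515] [-0.3325 -3.1237 -0.0008] [-0.2961  0.0449  1.7025  0.0005  1.3945 -1.6549] 0.011887444815759006
thin_fence [ 0.538  -0.1223  0.0131] 0.95 [267.4688 193.3016]
thick_fence [ 0.56   -0.0224  0.005 ] 0.92 [364.3823 191.891 ]
tile [ 0.4146 -0.1806  0.0056] 0.9 [180.1861  81.8249]
tile [ 0.5489 -0.073   0.0174] 0.8 [316.9181 194.5936]
spacer [ 0.5367 -0.1103  0.1103] 0.65 [278.672  221.0023]
tile [[285. 166.]
 [285. 229.]
 [349. 229.]
 [353. 165.]]
rim [[246. 155.]
 [249. 237.]
 [383. 236.]
 [391. 154.]]
```

View pics/w2z.png

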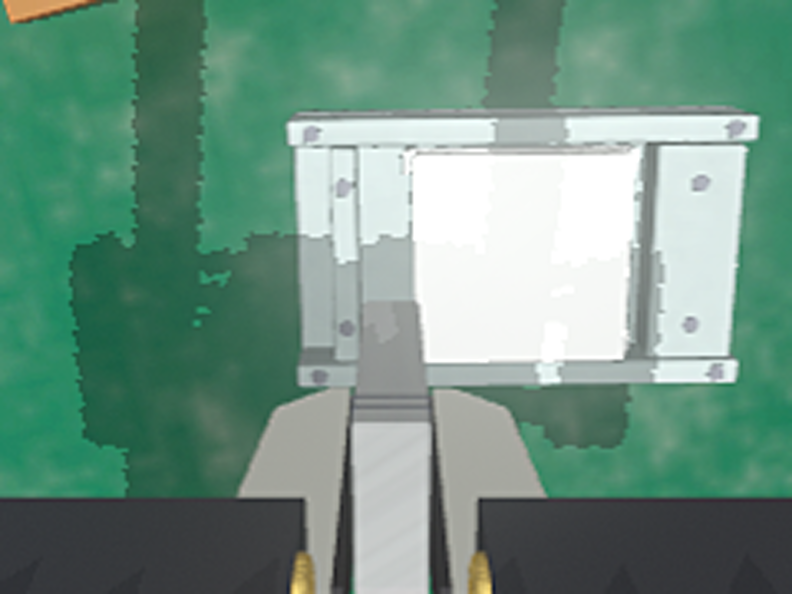

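```bash
cat > fit.py <<'E'
from h import *
from scipy.optimize import least_squares
np.set_printoptions(precision=4,suppress=True)
c=cam("wrist"); S=lambda l:(np.array(l,float)+.5)/3.3-.5+[160,120]
fr=np.array([(-32,-32,31),(-32,32,31),(32,32,31),(32,-32,31),(-42,-69,26),(-42,69,26),(42,69,26),(42,-69,26)])/1e3
uv=S([(412,153),(641,148),(625,360),(424,362),(288,122),(758,117),(737,382),(299,384)])
def P(p,X):
    a=p[2];M=np.array([[np.cos(a),-np.sin(a),0],[np.sin(a),np.cos(a),0],[0,0,1]]);return X@M.T+[p[0],p[1],0]
r=least_squares(lambda p:(w2px(c,P(p,fr))-uv).ravel(),[.549,-.0735,-.2],loss="soft_l1")
print(r.x,np.degrees(r.x[2]),(w2px(c,P(r.x,fr))-uv).round(1).tolist())
g=P(r.x,np.array([[0,-.0405,.0]]))[0]; print("gap",g)
print("fence inner edge pred",((w2px(c,P(r.x,np.array([[-.03,-.049,.026],[0,-.049,.026]])))-[160,120]+.5)*3.3))
s=robot.read_state();R=cv2.Rodrigues(np.array(s["orientation"]))[0]
zf=s["tool_pos"][2]-.0377
f=px2w(c,S([(362,303),(417,303)]),zf); print("foot edge in tool mm",(f-s["tool_pos"])@R*1e3)
f=px2w(c,S([(352,420),(432,420)]),zf+.066); print("top edge in tool mm",(f-s["tool_pos"])@R*1e3)
print("tool y ang",np.degrees(np.arctan2(R[1,1],R[0,1])),"tile ctr",P(r.x,np.array([[0,0,.026]])))
print("delta tool",R.T@(np.r_[g[:2],s["tool_pos"][2]]-s["tool_pos"])*1e3)
E
python3 fit.py
```

```text
[ 0.5492 -0.0743 -0.2005] -11.485598041842808 [[0.9, 0.1], [-0.9, 0.8], [0.4, -0.0], [-2.4, 0.2], [-0.5, -1.3], [1.7, -1.5], [0.7, 0.3], [-0.4, 1.2]]
gap [ 0.5411 -0.114   0.    ]
fence inner edge pred [[356.8731 158.7268]
 [359.1086 257.9286]]
foot edge in tool mm [[13.1838 -6.4259 37.7   ]
 [13.1812  5.251  37.7004]]
top edge in tool mm [[ 15.8272  -5.9758 -28.2999]
 [ 15.8262   5.8756 -28.2996]]
tool y ang 77.81148507911738 tile ctr [[ 0.5492 -0.0743  0.026 ]]
delta tool [-0.0781 -1.6022 -0.0001]
```

Call:
{"api": "play_rows", "payload": {"increments": "0 -1.5 0 -0.7 1;0 -1.5 40 -0.7 1;0 -1.5 70 -0.7 1;0 -1.5 76 -0.7 1;0 -1.5 79 -0.7 1;0 -1.5 82 -0.7 1;0 -1.5 85 -0.7 1;0 -1.5 88 -0.7 1;0 -1.5 91 -0.7 1;0 -1.5 94 -0.7 1;0 -1.5 94 -0.7 1"}}

```text
t: 6.95
tool_pos: [0.5406, -0.1145, 0.0572]
orientation: [-0.316, -3.125, -0.0]
force: [-0.4, -0.4, -0.8]
opening: 0.0119
gripper_force: 30.0
```

```bash
python3 - <<'E'
from h import *
for n in ["wrist","side"]:
    im=robot.read_camera(n); cv2.imwrite(f"pics/{n}3.png",im)
a=cv2.imread("pics/wrist3.png")[110:290,190:390]; b=cv2.imread("pics/side3.png")[110:230,240:360]
cv2.imwrite("pics/c3.png",np.hstack([cv2.resize(a,(400,360)),cv2.resize(b,(360,360))]))
E
```

```text
(no output)
```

View pics/c3.png

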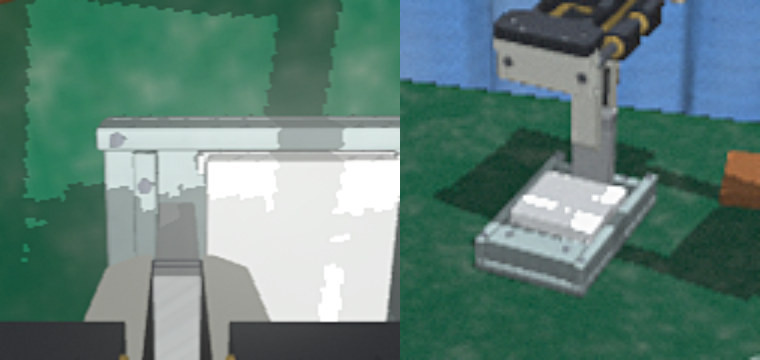

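The spacer foot (around crop (178,220)) is inside the gap between the thin fence and the tile, and there is no contact force. I lower it to the floor.

Call:
{"api": "play_rows", "payload": {"increments": "0 0 3 0 1;0 0 6 0 1;0 0 8 0 1;0 0 10 0 1;0 0 11 0 1;0 0 11.5 0 1;0 0 11.5 0 1"}}

```text
t: 7.75
tool_pos: [0.5409, -0.1146, 0.0461]
orientation: [-0.316, -3.126, -0.0]
force: [0.5, 0.1, -0.8]
opening: 0.0116
gripper_force: 30.0
```

Call:
{"api": "play_rows", "payload": {"increments": "0 0 0.5 0 1;0 0 1 0 1;0 0 1 0 1"}}

```text
t: 8.05
tool_pos: [0.5412, -0.1147, 0.0457]
orientation: [0.316, 3.125, -0.0]
force: [-2.5, 1.3, 4.5]
opening: 0.0115
gripper_force: 30.0
```

Call:
{"api": "play_rows", "payload": {"increments": "0 0 0.5 0 0.6;0 0 0.5 0 0.5;0 0 0.5 0 0.3;0 0 0.5 0 0.2;0 0 0.5 0 0.2;0 0 -15 0 0.2;0 0 -45 0 0.2;0 0 -80 0 0.2;0 0 -80 0 0.2"}}

```text
t: 8.95
tool_pos: [0.5448, -0.1157, 0.1324]
orientation: [0.315, 3.116, -0.003]
force: [0.8, -0.5, 0.3]
opening: 0.0374
gripper_force: 0.0
```

```bash
python3 - <<'E'
from h import *
for n in ["wrist","side"]:
    im=robot.read_camera(n); cv2.imwrite(f"pics/{n}4.png",im)
    c=cam(n)
    for d in robot.landmark_of(n,"spacer")[:2]+robot.landmark_of(n,"tile")[:2]: print(n,np.round(d["centre"],4),round(d["conf"],2))
s=robot.read_state();R=cv2.Rodrigues(np.array(s["orientation"]))[0]
print(s["t"],s["tool_pos"],s["opening"],R.T@(np.array([.5492,-.0743,.031])-s["tool_pos"])*1e3)
a=cv2.imread("pics/wrist4.png")[110:290,190:390]; b=cv2.imread("pics/side4.png")[110:230,240:360]
cv2.imwrite("pics/c4.png",np.hstack([cv2.resize(a,(400,360)),cv2.resize(b,(360,360))]))
E
```

```text
wrist [ 0.5363 -0.1169  0.0107] 0.87
wrist [ 0.5516 -0.0713  0.019 ] 0.69
wrist [ 0.4161 -0.1788  0.0051] 0.6
side [ 0.3606  0.094  -0.0009] 0.74
side [ 0.5497 -0.1116  0.01  ] 0.5
side [ 0.5513 -0.0749  0.0226] 0.82
side [4.537e-01 2.624e-01 2.000e-04] 0.46
9.25 [ 0.53993637 -0.11427017  0.12380268] 0.03726743287310058 [-1.29549277 40.99221076 92.81016736]
```

View pics/c4.png

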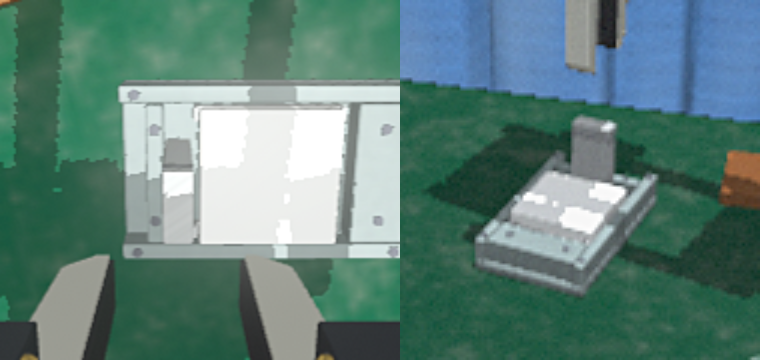

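The spacer stands upright in the wide gap with the gripper clear of it. Next I shut the fingers, move over the tile and press.

Call:
{"api": "play_rows", "payload": {"increments": "-1 44 0 0 1;-1 44 0 0 1;-1 44 0 0 1;-1 44 0 0 1;-1 44 40 0 1;-1 44 75 0 1;-1 44 86 0 1;-1 44 86 0 1", "force": 20}}

```text
t: 10.05
tool_pos: [0.5486, -0.0719, 0.037]
orientation: [-0.317, -3.121, -0.001]
force: [0.1, 0.7, -0.4]
opening: 0.0004
gripper_force: 0.0
```

Call:
{"api": "play_rows", "payload": {"increments": "0 0 3 0 1;0 0 6 0 1;0 0 8 0 1;0 0 9 0 1;0 0 10 0 1;0 0 11 0 1;0 0 12 0 1;0 0 12 0 1;0 0 12 0 1"}}

```text
t: 10.95
tool_pos: [0.5514, -0.0718, 0.0277]
orientation: [0.316, 3.124, -0.0]
force: [2.1, -0.8, 4.6]
opening: 0.0003
gripper_force: 2.3
```

Call:
{"api": "play_rows", "payload": {"increments": "0 0 1 0 1;0 0 2 0 1;0 0 3 0 1;0 0 4 0 1;0 0 4 0 1;0 0 4 0 1"}}

```text
t: 11.55
tool_pos: [0.5516, -0.0719, 0.026]
orientation: [0.316, 3.124, -0.0]
force: [-8.7, 1.7, 28.2]
opening: 0.0005
gripper_force: 13.7
```

Call:
{"api": "play_rows", "payload": {"increments": "0 0 -0.5 0 1;0 0 -1 0 1;0 0 -1 0 1;0 0 -1 0 1"}}

```text
t: 11.95
tool_pos: [0.5516, -0.0718, 0.0262]
orientation: [0.316, 3.124, -0.0]
force: [-5.7, 0.7, 19.2]
opening: 0.0006
gripper_force: 9.5
```

```bash
python3 - <<'E'
from h import *
b=robot.read_camera("side"); cv2.imwrite("pics/side5.png",b); t=robot.read_camera("top")
s=robot.read_state();print(s["t"],s["tool_pos"],s["force"])
cv2.imwrite("pics/c5.png",np.hstack([cv2.resize(b[110:230,240:360],(400,400)),cv2.resize(t[170:250,300:380],(400,400))]))
E
```

```text
12.05 [ 0.55155171 -0.07186911  0.02614366] [-4.33740026 -0.27380562 18.13094563]
```

View pics/c5.png

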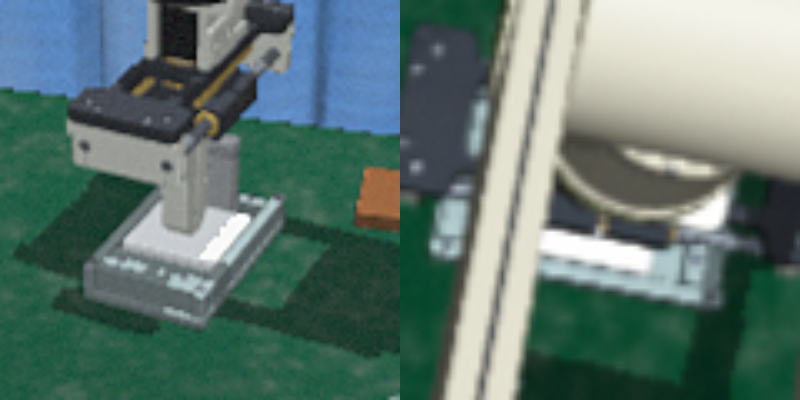

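The fingers hold the tile flush at 18 N against the stop, and the spacer stands behind them at (225,170). I hand the job in now.

```bash
python3 -c "
from plant import robot
print(robot.close_job())"
```

```text
the job is handed in; nothing more can be done
None
```

The spacer stands upright in the wide gap, released. The tile was held pressed flush with the rim by the fingers at about 18 N when I handed the job in at about 12 s; no verdict was returned.

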